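# Pump up the rinse tank

### The job

Pressurise the hand-pump rinse tank on the bench: press the round pump knob on top of its cap down with your fingertips and let its spring bring it back up, stroke after stroke, until the steel indicator pin beside it stands fully out of its guide. Finish with the knob fully up, and never touch the pin. Do not lift, tip or shove the tank, and leave the other things on the bench where they stand.

Things in the scene. Friction and masses are not known exactly. Their poses are not given: they have to be found in the camera images.
- tank: Rinse tank: white plastic cylinder, 144 mm diameter, grey cap 118 mm wide with its top 176 mm above the bench: pump knob in the middle, pin towards the tank's +x, small brass relief valve 120 degrees left of the pin, bent steel rinse pipe 240 degrees round (95 mm from the axis, 210 mm high). Handle on the -x side, out to 112 mm. Loose, upright, 2 to 3 kg. Origin: centre of its underside, z up.
- pump (a joint): Stroke of the pump knob in m: 0 fully up, 0.035 pressed fully home. Its spring resists with about 7 N at the top and 14 N at the bottom and brings it back up by itself in under half a second once let go.
- pump_top (a point): Centre of the flat top of the pump knob (black mushroom knob, 48 mm diameter, flat top 42 mm across, on a steel rod). On the tank's axis, 240 mm above the bench when up, 205 mm when pressed home. Moves with the knob.
- pin (a joint): Rise of the indicator pin in m: 0 down, 0.020 fully out (its stop). Each down stroke of the knob raises it by about 0.12 of the knob's travel (about 4 mm for a full stroke); it stays there while the knob comes back up. Starts between 0 and 8 mm. Pumping on when it is fully out does no harm: the relief valve lets the excess go.
- pin_tip (a point): Top of the steel indicator pin, 8 mm diameter, in a black guide 22 mm wide and 10 mm high on the cap, 44 mm from the tank's axis towards its +x. 187 mm above the bench (1 mm above the guide) when down, 207 mm (21 mm above the guide) when fully out. Only to be watched.
- carboy: Storage tank of the same shape, size and handle as the rinse tank, but with a plain flat grey cap (187 mm high over all), no pump and no pin. Loose bystander; origin at the centre of its underside.
- sanitiser: Clear hand-gel bottle with a white pump head and spout, 74 mm diameter, 198 mm high, spout 57 mm out towards its +x. Loose bystander; origin at the centre of its underside.
- wash_bottle_a: White wash bottle with orange cap and bent spout, 74 mm diameter, 195 mm high, spout 65 mm out towards its +x. Loose bystander; origin at the centre of its underside.
- wash_bottle_b: White wash bottle with green cap and bent spout, same size. Loose bystander; origin at the centre of its underside.
- tube_rack: White rack with capped glass tubes, 66 x 190 x 82 mm high (x, y, z). Loose bystander; origin at the centre of its underside.
- beaker: Glass beaker, 68 mm diameter, 88 mm high. Loose bystander; origin at the centre of its underside.
- slide_box: Cardboard box of microscope slides, 85 x 66 x 35 mm. Loose bystander; origin at the centre of its underside.

How it is judged:
On the way:
1. the indicator pin stands fully out (value of joint pin above 0.0188 m), for 0.2 s.
At the end, for the whole second after the job is handed in: The indicator pin stands out to within 1.2 mm of its stop, the pump knob is back up (within 3 mm), and the tank stands upright and still within 30 mm of where it stood (value of joint pin above 0.0188 m and value of joint pump below 0.003 m and angle between tank's own z axis and vertical below 0.03 rad and linear speed of tank below 0.02 m/s and distance of tank from where it was at the start of the episode below 0.03 m); the robot touches nothing.
It fails at once if the indicator pin is touched (contact force between anything else and pin_c0 above 1 N).
It fails at once if the tank is shoved more than 30 mm (distance of tank from where it was at the start of the episode above 0.03 m).
It fails at once if the tank is lifted off the bench (height (world z) of tank above 0.006 m).
It fails at once if the tank is tipped by more than about 7 degrees (angle between tank's own z axis and vertical above 0.12 rad).
It fails at once if another thing on the bench is moved more than 30 mm or tipped (distance of any of carboy, sanitiser, wash_bottle_a, wash_bottle_b, tube_rack, beaker, slide_box from where it was at the start of the episode above 0.03 m or angle between any of carboy, sanitiser, wash_bottle_a, wash_bottle_b, tube_rack, beaker, slide_box's own z axis and vertical above 0.3 rad).
It also fails if it takes over 51 s, if anything falls off the work surface, if the arm or the gripper's body presses on something with over 40 N, if the wrist force passes 120 N, or if a joint passes its speed limit or range.

### The arm

A 7-joint arm with a two-finger parallel gripper is mounted at the origin on the work surface. World frame = base frame: x ahead of the robot, y to its left, z up, the work surface at z = 0. Lengths are in m, angles in rad, forces in N, time in s.
With the tool pointing down it reaches from about 0.35 to 0.9 m from the base axis. Payload 19.9 kg.
Tool frame: the origin (TCP) lies at the very end of the fingers, on their centre line; the grasp point (between the pads) lies 19 mm behind it; z points along the fingers, y is the line along which they close (so a half turn about z gives the same grasp; the last joint's range is limited). The gripper opens to 85 mm and grips with 20 to 120 N. Pads are 22 mm wide; open, the fingers measure 114 mm over their backs; the gripper's body (76 mm by 85 mm) begins 54 mm behind the grasp point. The pads swing forward as they close: fully open they stand 13 mm farther back than shut.
Start: joints at [1.107, 0.417, -0.01, 1.614, 0.005, 1.111, -0.053], TCP at [0.256, -0.57, 0.231] pointing down, gripper open.
Joint ranges: [-2.81, 2.81], [-0.39, 2.02], [-1.27, 1.25], [0.06, 2.57], [-1.19, 4.33], [0.19, 2], [-2.82, 2.82]. Speed limits (rad/s): [1.89, 1.89, 2.39, 2.39, 3.01, 3.01, 3.01].

### API

Orientations are given as a 3x3 rotation matrix whose columns are the frame's x, y, z axes.
In Python, from bench import arm gives the robot as it stands.
- The arm moves only by the shell command python3 -m handwheel 'ROWS' [FORCE]. ROWS is JSON, a list of rows, each a list of 3 entries, a list of its own where there are three numbers: the gripper command: -1 is fully open, 1 is shut, values between are in proportion, then the shift along the world's x, y, z normalised to -1 to 1, where 1 is 200 mm, then the turn about the world's z normalised to -1 to 1, where 1 is 1.5 rad. A call has 1 to 10 rows; each row shifts and turns the commanded pose from where the row before left it; what a row does not reach is not made up. A row lasts 1/10 s, in which the tool goes at most 50 mm and 8.59 degrees, less where a joint would pass 70% of its speed; a pose out of reach is approached as far as the arm can. A call with a number of a shift or a turn outside -1 to 1 is refused whole. A call with a gripper value outside its range is refused whole. The fingers move at their own pace and stop on an object; FORCE is the grip in N (left out, the last holds). Time passes only in rows, so rows that do not move let the fingers close. It gives the time, the measured TCP pose, the force, the opening and the grip force at its end, in the units of the state.
- arm.sense(): the state, without advancing time (a new reading comes with each control period).
- arm.camera(name): name is "side" or "top" or "wrist"; returns the picture (420x560x3 uint8, red, green, blue); there is no depth.
- arm.camera_info(name): a dict with "fovy" (degrees; the focal length in pixels is half the picture's height over the tangent of half this angle, whatever the lens; pixels are square), "cx", "cy" (the principal point, pixels), "position" and "attitude" of the camera in the world. Camera axes: x right, y down, z forward; pixel columns grow to the right and rows downward; lengths in m; the calibration is good to about 2 mm. A picture is of the moment at which its call begins: read the wrist's pose just before it. camera_info takes no time and is no camera call; for the wrist camera it gives the pose at the moment of the call.
- arm.finish_job(): hands the job in; it is judged then, once.
The state is a dict: "clock": time; "qpos": joint angles; "joint_vel": joint speeds; "joint_efforts": joint torques, N m; "ee_pos": TCP position; "tool_rot": TCP orientation; "force": force on the tool from outside, world axes, zero at the start; "wrist_torque": the same for the moment, N m; "gripper_width": opening from 0.0 (shut) to 1.0 (fully open); "finger_force": force on a finger pad.
Only numpy, scipy, OpenCV 4.12 (cv2) and the standard library are available. Lean on these libraries where they do the work, as an engineer would, in place of code of your own. Each camera call takes 0.05 s, during which the arm holds its last target. There are 200 camera calls.

## Working session

There is one attempt and no reset: what is moved stays moved. The work goes in short steps, Python scripts to look and compute and a shell command to move; the robot and the scene stay as the last step left them, time stands still between calls to the robot, and variables do not carry over. Pictures are saved under pics/ and viewed, at most 10 in all, crops included, and the job is handed in when it is done.

```bash
mkdir -p pics; cat > h.py <<'E'
import numpy as np, cv2
from bench import arm
def snap(name,fn):
    info=arm.camera_info(name); im=arm.camera(name); cv2.imwrite('pics/'+fn,im[:,:,::-1]); return im,info
def ray(info,u,v,z):
    f=210/np.tan(np.radians(info['fovy'])/2); R=np.array(info['attitude']); p=np.array(info['position'])
    d=R@np.array([(u-info['cx'])/f,(v-info['cy'])/f,1]); return p+d*(z-p[2])/d[2]
def proj(info,P):
    f=210/np.tan(np.radians(info['fovy'])/2); R=np.array(info['attitude']); c=R.T@(np.array(P)-np.array(info['position']))
    return f*c[0]/c[2]+info['cx'],f*c[1]/c[2]+info['cy']
E
python3 - <<'E'
from h import *
s=arm.sense();print(s)
a,i=snap('top','top1.png');print(i)
b,j=snap('side','side1.png');print(j)
E
```

```text
{'clock': 0.0, 'qpos': array([ 1.10750142,  0.41794804, -0.01027545,  1.61419915,  0.00466632,
        1.11069162, -0.05301394]), 'joint_vel': array([ 0.00145071,  0.00028883, -0.00096788,  0.00118638, -0.00152052,
        0.00187197, -0.0025553 ]), 'joint_efforts': array([ 7.52506694e-04, -8.64443636e+01,  6.79790340e-01, -4.34893477e+01,
        1.93229516e-02,  7.36910297e-03, -2.30844489e-05]), 'ee_pos': array([ 0.25571113, -0.56990344,  0.23066608]), 'tool_rot': array([[ 9.12374287e-01,  4.09356618e-01, -5.65761637e-04],
       [ 4.09357002e-01, -9.12373646e-01,  1.08345088e-03],
       [-7.26682192e-05, -1.22011121e-03, -9.99999253e-01]]), 'force': array([-0.78534754,  0.56374079,  0.60840175]), 'wrist_torque': array([-0.00703981, -0.00794932,  0.01555847]), 'finger_force': 0.0, 'gripper_width': 0.9991729063906534}
{'fovy': 50.701377398318826, 'cx': 281.85524325081286, 'cy': 218.1716507221174, 'position': array([ 0.4845654 , -0.01389695,  1.03336508]), 'attitude': array([[-0.00960383, -0.9944726 ,  0.10455628],
       [-0.99965402,  0.01210882,  0.02335   ],
       [-0.02448699, -0.10429586, -0.99424482]])}
{'fovy': 56.52354414550793, 'cx': 276.2450195176805, 'cy': 210.00026108625391, 'position': array([0.31729882, 0.51241452, 0.79114035]), 'attitude': array([[-0.88787703, -0.33069186,  0.31987072],
       [-0.45996876,  0.65336859, -0.60128049],
       [-0.01015492, -0.68099367, -0.73221888]])}
```

View pics/top1.png

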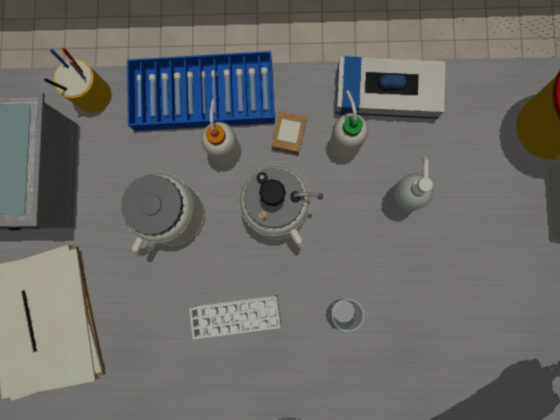

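View pics/side1.png

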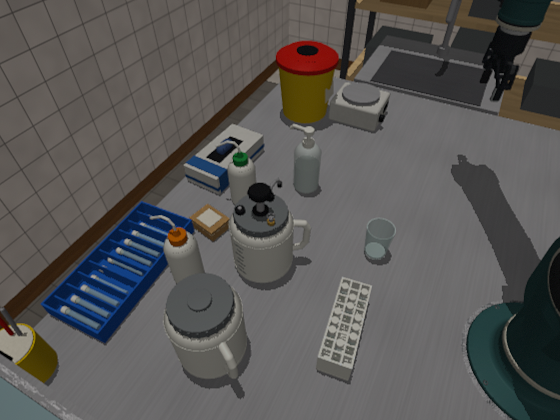

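The top view shows the rinse tank in the middle: black knob at (272,192), pin guide at (262,178), brass valve at (263,215), pipe to the right at (320,196) and handle at (297,237). In the side view the knob is at (261,190) and the carboy is the plain-capped one at lower left.

```bash
python3 - <<'E'
from h import *
res=[]
for n,fn,(u,v),r in (('top','top1.png',(272,192),30),('side','side1.png',(261,190),25)):
    im=cv2.imread('pics/'+fn); info=arm.camera_info(n)
    m=(im.max(2)<32).astype('uint8')
    k,l,st,c=cv2.connectedComponentsWithStats(m)
    print(n,[(st[q].tolist(),c[q].round(1).tolist()) for q in range(1,k) if st[q,4]>15 and np.hypot(*(c[q]-(u,v)))<r+10])
    x0,y0=u-40,v-40
    res.append(cv2.resize(im[y0:y0+80,x0:x0+80],(390,390),interpolation=cv2.INTER_CUBIC))
cv2.imwrite('pics/crop1.png',cv2.convertScaleAbs(np.hstack(res),alpha=1.8))
t=arm.camera_info('top');s=arm.camera_info('side')
K=ray(t,272,192,.238);G=ray(t,262,178,.187);H=ray(t,297,237,.12)
print(K,G,H,proj(s,K),proj(t,K))
E
```

```text
top [([261, 180, 8, 5, 18], [264.2, 182.1]), ([260, 188, 25, 18, 92], [273.5, 199.8])]
side [([248, 183, 26, 20, 391], [260.1, 192.7]), ([252, 205, 17, 12, 113], [260.3, 211.3]), ([235, 206, 10, 9, 58], [239.7, 210.7])]
[0.61623943 0.02223463 0.238     ] [0.65244254 0.04377733 0.187     ] [ 0.54120737 -0.02330177  0.12      ] (np.float64(259.38050138043667), np.float64(189.15642192555276)) (np.float64(272.0), np.float64(192.00000000000003))
```

View pics/crop1.png

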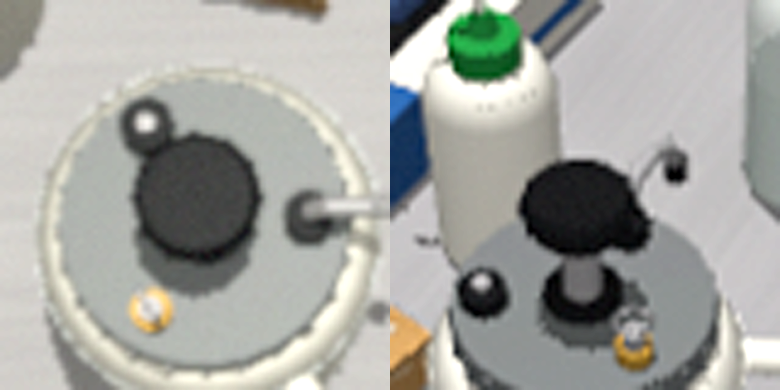

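Knob centre is at pixel (272.2,192.2), which gives about (0.616, 0.022); the side view agrees. The pin lies about 43 mm away at +30° (44 mm expected). The tool's closing axis is already nearly perpendicular to that, so no turn is needed.

```bash
python3 -m handwheel '[[1,[0,0,0.25],0],[1,[0,0,0.25],0],[1,[0.12,0.195,0],0],[1,[0.12,0.195,0],0],[1,[0.12,0.195,0],0],[1,[0.12,0.195,0],0],[1,[0.12,0.195,0],0],[1,[0.12,0.195,0],0],[1,[0.12,0.195,0],0],[1,[0.12,0.195,0],0]]' 60; python3 -m handwheel '[[1,[0.12,0.195,0],0],[1,[0.12,0.195,0],0],[1,[0.12,0.195,0],0],[1,[0.12,0.195,0],0],[1,[0.12,0.195,0],0],[1,[0.12,0.195,0],0],[1,[0,0,0],0],[1,[0,0,0],0]]'
```

```text
clock: 1.1
ee_pos: [0.4484, -0.2564, 0.3312]
tool_rot: [[0.912, 0.409, -0.0], [0.409, -0.912, 0.0], [-0.0, -0.0, -1.0]]
force: [0.1, 0.2, -0.1]
gripper_width: 0.003
finger_force: 0.0
clock: 1.9
ee_pos: [0.5919, -0.0233, 0.3306]
tool_rot: [[0.912, 0.411, -0.001], [0.411, -0.912, 0.0], [-0.001, -0.001, -1.0]]
force: [-0.3, -1.2, -0.1]
gripper_width: 0.001
finger_force: 0.0
```

```bash
python3 -m handwheel '[[1,[0.12,0.225,0],0],[1,[0,0,-0.18],0],[1,[0,0,-0.18],0],[1,[0,0,0],0],[1,[0,0,0],0]]'; python3 - <<'E'
from h import *
a,i=snap('wrist','w2.png');b,j=snap('side','s2.png')
s=cv2.resize(b[110:310,160:360],(420,420))
cv2.imwrite('pics/v2.png',np.hstack([cv2.resize(a,(380,420))if 0 else cv2.copyMakeBorder(cv2.resize(a,(370,278)),0,142,0,0,0),s])[:,:,::-1])
E
```

```text
clock: 2.4
ee_pos: [0.6154, 0.0187, 0.2602]
tool_rot: [[0.913, 0.408, -0.0], [0.408, -0.913, -0.0], [-0.0, 0.0, -1.0]]
force: [1.2, 0.3, 0.5]
gripper_width: -0.001
finger_force: 0.0
```

View pics/v2.png

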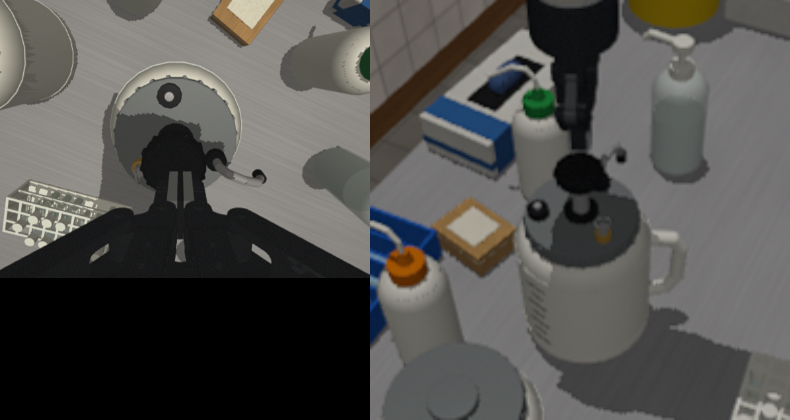

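The wrist view shows the closed fingertips over the knob, with the pin and its guide clear at (169,96); the side view agrees. I'll correct by 3 mm and make a first, careful stroke.

```bash
python3 -m handwheel '[[1,[0.003,0.017,-0.06],0],[1,[0,0,-0.05],0],[1,[0,0,-0.05],0],[1,[0,0,0],0]]';  python3 -m handwheel '[[1,[0,0,-0.06],0],[1,[0,0,-0.045],0],[1,[0,0,0],0],[1,[0,0,0],0]]'
```

```text
clock: 2.9
ee_pos: [0.6162, 0.0236, 0.2264]
tool_rot: [[0.912, 0.41, 0.0], [0.41, -0.912, 0.0], [0.0, -0.0, -1.0]]
force: [1.0, 0.9, 3.2]
gripper_width: -0.002
finger_force: 1.3
clock: 3.3
ee_pos: [0.6163, 0.0237, 0.2064]
tool_rot: [[0.912, 0.41, 0.001], [0.41, -0.912, 0.0], [0.001, -0.0, -1.0]]
force: [-0.9, 0.8, 6.8]
gripper_width: 0.003
finger_force: 3.6
```

```bash
python3 - <<'E'
from h import *
a,i=snap('wrist','w3.png');b,j=snap('side','s3.png');print(arm.sense()['force'])
cv2.imwrite('pics/v3.png',cv2.convertScaleAbs(np.hstack([cv2.resize(a[90:330,130:400],(400,420)),cv2.resize(b[150:290,200:330],(390,420))])[:,:,::-1],alpha=1.8))
E
```

```text
[-0.8366005   1.39924173  8.45249811]
```

View pics/v3.png

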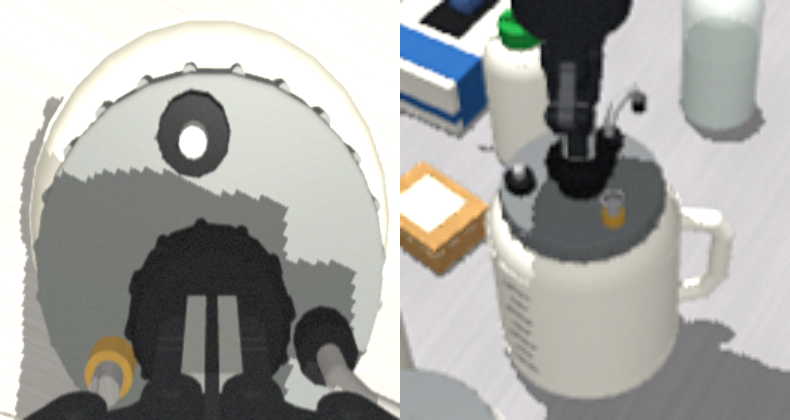

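The picture shows the knob pressed nearly home and the fingers centred on it. The pin is clear in its guide, and the valve and pipe are untouched. I'll pump on with full strokes.

```bash
python3 -m handwheel '[[1,[0,0,0.095],0],[1,[0,0,0.095],0],[1,[0,0,0],0],[1,[0,0,0],0],[1,[0,0,0],0],[1,[0,0,-0.095],0],[1,[0,0,-0.095],0],[1,[0,0,0],0],[1,[0,0,0],0]]'
python3 -m handwheel '[[1,[0,0,0.095],0],[1,[0,0,0.095],0],[1,[0,0,0],0],[1,[0,0,0],0],[1,[0,0,0],0],[1,[0,0,0],0]]'
python3 - <<'E'
from h import *
a,i=snap('wrist','w4.png');b,j=snap('side','s4.png')
cv2.imwrite('pics/v4.png',cv2.convertScaleAbs(np.hstack([cv2.resize(a[90:330,130:400],(400,420)),cv2.resize(b[150:290,200:330],(390,420))])[:,:,::-1],alpha=1.8))
E
```

```text
clock: 4.3
ee_pos: [0.6165, 0.0234, 0.2062]
tool_rot: [[0.912, 0.409, 0.001], [0.409, -0.912, 0.0], [0.001, 0.0, -1.0]]
force: [2.6, 0.6, 7.2]
gripper_width: 0.003
finger_force: 3.6
clock: 4.9
ee_pos: [0.6156, 0.0232, 0.2433]
tool_rot: [[0.912, 0.409, -0.001], [0.409, -0.912, 0.0], [-0.001, -0.001, -1.0]]
force: [-0.1, -0.5, 0.4]
gripper_width: 0.003
finger_force: 0.0
```

View pics/v4.png

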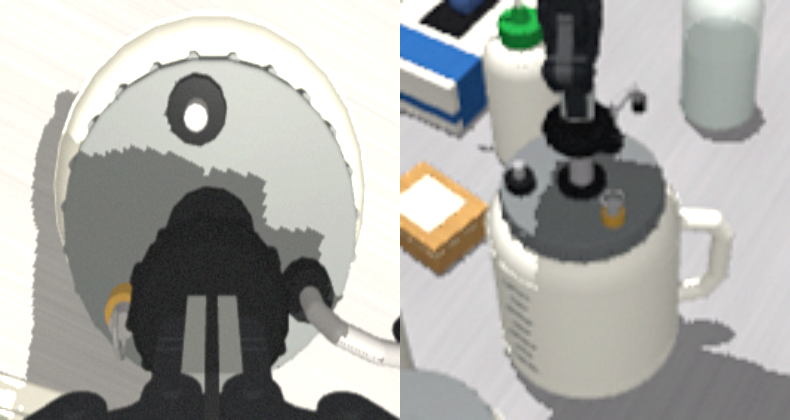

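The knob came back fully up and the pin is rising (side crop, about (520,172)). The tank has not moved. Four more strokes next.

```bash

python3 -m handwheel '[[1,[0,0,-0.095],0],[1,[0,0,-0.095],0],[1,[0,0,0],0],[1,[0,0,0],0],[1,[0,0,0.095],0],[1,[0,0,0.095],0],[1,[0,0,0],0],[1,[0,0,0],0],[1,[0,0,0],0]]' | egrep 'clock|pos|force'
python3 -m handwheel '[[1,[0,0,-0.095],0],[1,[0,0,-0.095],0],[1,[0,0,0],0],[1,[0,0,0],0],[1,[0,0,0.095],0],[1,[0,0,0.095],0],[1,[0,0,0],0],[1,[0,0,0],0],[1,[0,0,0],0]]' | egrep 'clock|pos|force'
python3 -m handwheel '[[1,[0,0,-0.095],0],[1,[0,0,-0.095],0],[1,[0,0,0],0],[1,[0,0,0],0],[1,[0,0,0.095],0],[1,[0,0,0.095],0],[1,[0,0,0],0],[1,[0,0,0],0],[1,[0,0,0],0]]' | egrep 'clock|pos|force'
python3 -m handwheel '[[1,[0,0,-0.095],0],[1,[0,0,-0.095],0],[1,[0,0,0],0],[1,[0,0,0],0],[1,[0,0,0.095],0],[1,[0,0,0.095],0],[1,[0,0,0],0],[1,[0,0,0],0],[1,[0,0,0],0]]' | egrep 'clock|pos|force'
python3 - <<'E'
from h import *
a,i=snap('wrist','w5.png');b,j=snap('side','s5.png')
cv2.imwrite('pics/v5.png',cv2.convertScaleAbs(np.hstack([cv2.resize(a[90:330,130:400],(400,420)),cv2.resize(b[150:290,200:330],(390,420))])[:,:,::-1],alpha=1.8))
E
```

```text
clock: 5.9
ee_pos: [0.6156, 0.0232, 0.2433]
force: [-0.4, -0.4, 0.0]
finger_force: 0.0
clock: 6.8
ee_pos: [0.6155, 0.0232, 0.2431]
force: [-1.3, 0.4, 0.5]
finger_force: 0.0
clock: 7.7
ee_pos: [0.6155, 0.0232, 0.243]
force: [-0.3, 0.4, -0.1]
finger_force: 0.0
clock: 8.6
ee_pos: [0.6155, 0.0232, 0.243]
force: [-0.0, -0.1, 0.2]
finger_force: 0.0
```

View pics/v5.png

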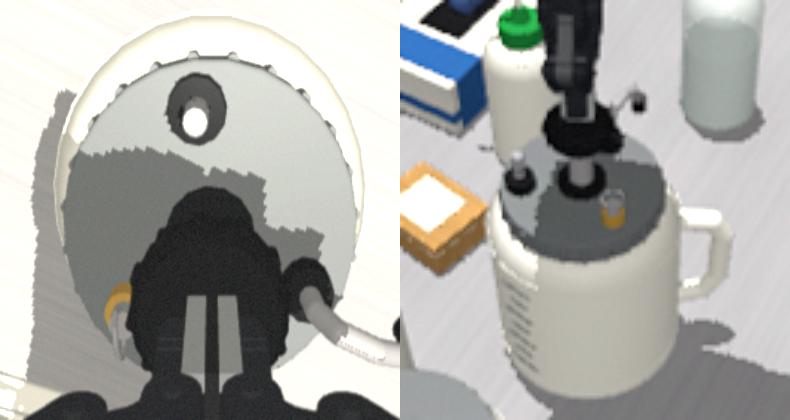

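The pin stands clearly higher, with its tip at about (517,160) in the side crop. I'll pump on and track the bright tip in the wrist view until it stops moving.

```bash
cat > tip.py <<'E'
from h import *
import sys
def tip(a):
    g=a[125:175,235:290].min(2); k,l,st,c=cv2.connectedComponentsWithStats((g>200).astype('uint8'))
    return [(st[q].tolist(),c[q].round(2).tolist()) for q in range(1,k) if st[q,4]>8]
if len(sys.argv)<2:
    for n in ('w4','w5'): print(n,tip(cv2.imread('pics/%s.png'%n)))
else:
    a,i=snap('wrist',sys.argv[1]+'.png'); print(tip(a))
    s=arm.sense();print(s['ee_pos'])
    for z in (.187,.203,.207): print(z,np.subtract(proj(i,[.616+.044*np.cos(.52),.0225+.044*np.sin(.52),z]),(235,125)))
E
python3 tip.py
python3 -m handwheel '[[1,[0,0,-0.095],0],[1,[0,0,-0.1],0],[1,[0,0,0],0],[1,[0,0,0],0],[1,[0,0,0],0],[1,[0,0,0.1],0],[1,[0,0,0.095],0],[1,[0,0,0],0],[1,[0,0,0],0],[1,[0,0,0],0]]' | egrep 'clock|pos|force'
python3 tip.py w6
python3 -m handwheel '[[1,[0,0,-0.095],0],[1,[0,0,-0.1],0],[1,[0,0,0],0],[1,[0,0,0],0],[1,[0,0,0],0],[1,[0,0,0.1],0],[1,[0,0,0.095],0],[1,[0,0,0],0],[1,[0,0,0],0],[1,[0,0,0],0]]' | egrep 'clock|pos|force'
python3 tip.py w7
```

```text
w4 []
w5 []
clock: 9.7
ee_pos: [0.6156, 0.0232, 0.2432]
force: [-0.2, -1.3, -0.2]
finger_force: 0.0
[]
[0.61559284 0.02322815 0.24323314]
0.187 [31.64054579 30.91040269]
0.203 [31.11058933 36.01696255]
0.207 [30.96403324 37.42914924]
clock: 10.75
ee_pos: [0.6156, 0.0232, 0.2431]
force: [0.5, -0.4, 0.1]
finger_force: 0.0
[]
[0.61555912 0.02323297 0.24314543]
0.187 [31.66005457 30.87257274]
0.203 [31.12971888 35.98195818]
0.207 [30.98305156 37.39498753]
```

```bash
sed -i 's/>200/>150/; s/(.w4.,.w5.)/("w4","w5","w6","w7")/' tip.py; python3 tip.py
```

```text
w4 [([20, 25, 14, 11, 105], [26.97, 30.02])]
w5 [([20, 27, 14, 12, 116], [26.46, 32.48])]
w6 [([20, 27, 14, 12, 115], [26.41, 32.58])]
w7 [([20, 27, 14, 12, 120], [26.51, 32.67])]
```

The tip stopped moving after the sixth stroke (32.48, 32.58, 32.67 px, against about 1.4 px for a full stroke), so it is at its stop. I'll retract and confirm from the fixed side camera.

```bash
python3 -m handwheel '[[1,[0,0,0.2],0],[1,[0,0,0.2],0],[1,[0,0,0.2],0],[1,[0,0,0],0],[1,[0,0,0],0]]' | egrep 'clock|pos|force'
python3 - <<'E'
from h import *
b,j=snap('side','s8.png'); t=np.array([np.cos(.52),np.sin(.52)])
for z in (.187,.199,.203,.207): print(z,np.round(proj(j,[.616+.044*t[0],.0225+.044*t[1],z]),1))
o=cv2.imread('pics/side1.png')[:,:,::-1]
cv2.imwrite('pics/v8.png',cv2.convertScaleAbs(np.hstack([cv2.resize(x[170:240,215:280],(390,420),interpolation=cv2.INTER_CUBIC) for x in (o,b)])[:,:,::-1],alpha=1.8))
E
```

```text
clock: 11.3
ee_pos: [0.6161, 0.0233, 0.3642]
force: [-0.4, 0.1, -1.3]
finger_force: 0.0
0.187 [239.7 207.3]
0.199 [239.3 203.4]
0.203 [239.2 202. ]
0.207 [239.  200.7]
```

View pics/v8.png

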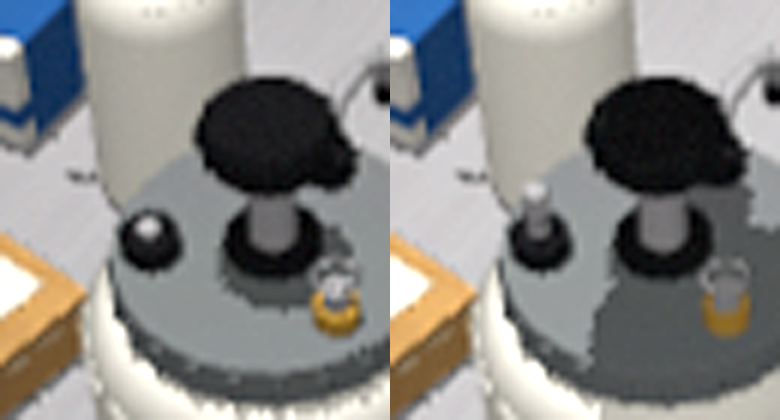

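Before (left) and after (right), the tip rose from about (240,208) to (239.3,201.7) in the full picture, close to the (239,200.7) predicted for fully out. The knob is in its original raised position and the tank has not moved. Handing in.

```bash
python3 -c "
from bench import arm
print(arm.finish_job())"
```

```text
the job is handed in; nothing more can be done
None
```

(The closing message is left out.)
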